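# Fetch the rolling pin out of the tilt-out bin

## Task

The rolling pin lies in the opened white enamel bin, with one end under the bin's fixed top, and the wooden spoon has been left across the bin's mouth. First lay the spoon across both posts of the steel spoon rest and let go of it; then take the rolling pin, tilt it out through the mouth and finish while holding it motionless in the gripper, the whole pin well above the bin's highest edge and touching nothing else. Leave the jug, pastry ring, brush and bowl where they stand.

Things in the scene. Friction and masses are not known exactly. Their poses are not given: they have to be found in the camera images.
- spoon_center (a point): Wooden spoon's balance point, half-way up its handle; starts across the bin's side walls. It lies along its x axis: flat-bottomed handle 14 mm wide (y), 12 mm high, from 133 mm on the -x side to 57 mm on the +x side; then a round bowl 56 mm across, 12 mm high, centred at +81 mm. About 50 g. Grasp it here from above, between the side walls.
- rest_top (a point): Steel spoon rest, fixed: midway between two posts 8 mm thick, centred 45 mm either side along its x axis, at the height of their flat tops (70 mm above the board). Spoon goes along x, either way round, balance point here. Each top is 60 mm wide (y) with upturned ends 12 mm high, 44 mm free between. Base plate 120 x 70 x 8 mm; space between posts free above it.
- pin_center (a point): Centre of the slim round beech rolling pin, 24 mm diameter, 260 mm long, about 110 g. Its x axis is the pin's axis; -x points to its front end, +x to the end under the bin's fixed top. Starts level along the bin. A good grasp is 40 mm from here towards the front end, from above, closing across the pin.
- pin_front (a point): Centre of the pin's front end face (130 mm from its centre), which lies near the bin's front panel at the start.
- pin_back (a point): Centre of the pin's other end face, which starts hidden under the bin's fixed top.
- bin: Opened tilt-out bin, white enamel with blue edges, fixed. Origin on the board under its middle; x runs from the front panel (-x) to the housing (+x), z up. Inner width 130 mm, side walls 6 mm thick, 105 mm high. Floor at 20 mm height, inner back wall at x = 144 mm. The mouth is open from the front panel to x = 58 mm, too short for the level pin.
- jug: Glass measuring jug, 90 mm across, 125 mm high, with a handle on its +y side; origin at the centre of its underside. Leave alone.
- ring: Stainless steel pastry ring, 84 mm across, 45 mm high; origin at the centre of its underside. Leave alone.
- brush: Pastry brush with red silicone bristles and wooden handle, lying along its x axis, from 110 mm on the -x side to 90 mm on the +x side, 34 mm wide, 12 mm high; origin on its underside. Leave alone.
- bowl: Orange plastic bowl, 130 mm across, 55 mm high; origin at the centre of its underside. Leave alone.
- bin_top_edge (a point): Middle of the lower front edge of the housing's fixed top, 125 mm high, at bin x = 58 mm. The top runs from here to bin x = 150 mm, is 12 mm thick and covers the back part of the pin. Same axes as the bin.
- bin_front_edge (a point): Middle of the top edge of the front panel, the bin's highest edge: 181 mm high, at bin x = -167 mm. The panel is 6 mm thick and 150 mm wide and leans outwards 12 degrees; its inner face is at bin x = -144 mm at the pin's height (71 mm). Same axes as the bin.
- bin_saddle (a point): The back of two crosswise steel saddles, 6 mm thick, at bin x = 72 and -95 mm, in whose shallow notches the pin rests; point at the pin's axis height, 71 mm. Saddles reach at most 67 mm high; between them free to the floor. Swung front end up about a point 8 mm before and 20 mm above this one by 35 degrees, then drawn 105 mm along its axis, the pin comes out free.
There are look-alikes about, which are no part of the job. There is more than one size of the part that bears spoon_center; the job needs the larger. Leave any yellow look-alike of the part that bears rest_top alone.

How it is judged (in metres and radians):
On the way:
1. the spoon lies across both posts of the rest, let go (contact force between spoon and rest above 0.1 N and contact force between spoon and the fingers below 0.05 N and horizontal distance between spoon_center and rest_top below 0.045 m and z of spoon_center in the frame of rest_top between 0.001 and 0.022 m and angle between the x axis of spoon_center and the x axis of rest_top, either way round below 0.4 rad and angle between spoon_center's own z axis and vertical below 0.25 rad and linear speed of spoon below 0.03 m/s), for 0.2 s.
At the end, for the whole second after the job is handed in: The spoon lies let go across both rest posts (balance point within 45 mm of the rest's middle, within 23 degrees of its line, tilted under 14 degrees); the gripper holds the rolling pin still, both end centres over 195 mm above the board, touching nothing but the gripper (contact force between spoon and rest above 0.1 N and contact force between spoon and the fingers below 0.05 N and horizontal distance between spoon_center and rest_top below 0.045 m and z of spoon_center in the frame of rest_top between 0.001 and 0.022 m and angle between the x axis of spoon_center and the x axis of rest_top, either way round below 0.4 rad and angle between spoon_center's own z axis and vertical below 0.25 rad and height (world z) of each of pin_front, pin_back above 0.195 m and contact force between pin and the fingers above 1 N and contact force between pin and bin below 0.05 N and contact force between pin and spoon below 0.05 N and contact force between pin and rest below 0.05 N and contact force between pin and jug below 0.05 N and contact force between pin and bowl below 0.05 N and contact force between pin and ring below 0.05 N and contact force between pin and brush below 0.05 N and linear speed of pin below 0.05 m/s); the arm keeps its last pose, push and grip.
It fails at once if the jug was shifted more than 30 mm (distance of jug from where it was at the start of the episode above 0.03 m).
It fails at once if the pastry ring was shifted more than 30 mm (distance of ring from where it was at the start of the episode above 0.03 m).
It fails at once if the brush was shifted more than 30 mm (distance of brush from where it was at the start of the episode above 0.03 m).
It fails at once if the bowl was shifted more than 30 mm (distance of bowl from where it was at the start of the episode above 0.03 m).
It also fails if it takes over 54 s, if anything falls off the work surface, if the arm or the gripper's body presses on something with over 40 N, if the wrist force passes 120 N, or if a joint passes its speed limit or range.

## Robot

A 6-joint arm with a two-finger parallel gripper is mounted at the origin on the work surface. World frame = base frame: x ahead of the robot, y to its left, z up, the work surface at z = 0. Lengths are in mm, angles in rad, forces in N, time in s.
With the tool pointing down it reaches from about 250 to 775 mm from the base axis. Payload 8.9 kg.
Tool frame: the origin (TCP) lies at the very end of the fingers, on their centre line; the grasp point (between the pads) lies 19 mm behind it; z points along the fingers, y is the direction in which the jaws open and shut (so a half turn about z gives the same grasp; the last joint's range is limited). The gripper opens to 85 mm and grips with 20 to 120 N. Pads are 22 mm wide; open, the fingers measure 114 mm over their backs; the gripper's body (76 mm by 85 mm) begins 54 mm behind the grasp point. The pads swing forward as they close: fully open they stand 13 mm farther back than shut.
Start: joints at [-1.362, 0.291, -0.153, 1.127, 0, 1.431], TCP at [178.937, -493.564, 231.305] pointing down, gripper open.
Joint ranges: [-2.52, 2.52], [-0.91, 1.74], [-1.3, 1.37], [-1.96, 2.02], [-1.52, 1.47], [-3.14, 3.14]. Speed limits (rad/s): [2.22, 2.22, 2.79, 3.14, 3.14, 3.14].

## Interface

Orientations are given as a unit quaternion [x, y, z, w].
In Python, from cell import ctrl gives the robot as it stands.
- The arm moves only by the shell command python3 -m jog 'ROWS' [OPENING] [FORCE]. ROWS is a JSON object of lists of equal length, an entry for each row: "travel": the shift along the tool's x, y, z in units of 25 mm (1.0 is 25 mm), a list of three; "rotation": the turn, a rotation vector about the tool's x, y, z in units of 5 degrees (1.0 is 5 degrees), a list of three. In form: {"travel": [[dx, dy, dz], ...], "rotation": [[wx, wy, wz], ...]}. A call has 1 to 10 rows; each row shifts and turns the commanded pose from where the row before left it, along the tool's axes as they then stand; what a row does not reach is not made up. A row lasts 1/12 s, in which the tool goes at most 41.7 mm and 7.16 degrees, less where a joint would pass 70% of its speed; a pose out of reach is approached as far as the arm can. A call is refused whole if a number of a shift passes 1 or a number of a turn 1, either way. A call with a gripper value outside its range is refused whole. OPENING is the closure in counts, from 0 (fully open) to 255 (shut), set as the call begins (- or left out, the last holds). The fingers move at their own pace and stop on an object; FORCE is the grip in N (left out, the last holds). Time passes only in rows, so rows that do not move let the fingers close. It gives the time, the measured TCP pose, the force and the opening at its end, in the units of the state.
- ctrl.get_obs(): the state, without advancing time (a new reading comes with each control period).
- ctrl.camera(name): name is "scene" or "side" or "wrist"; returns (picture, depth): 480x640x3 uint8, red, green, blue; 480x640 float32, mm along the optical axis (not along the pixel's ray), 0 where there is no reading.
- ctrl.camera_model(name): a dict with "fx", "fy", "cx", "cy" (pixels), "view" (4x4, takes a point from world to camera coordinates). Camera axes: x right, y down, z forward; pixel columns grow to the right and rows downward; lengths in mm; the calibration is good to about 2 mm. A picture is of the moment at which its call begins: read the wrist's pose just before it. camera_model takes no time and is no camera call; for the wrist camera it gives the pose at the moment of the call.
- ctrl.close_job(): hands the job in, once; it reports no verdict.
Trained networks look in the newest picture that a camera, given by its name, has taken for a name from the list of things; names that differ only in an ending like _2 or _b are one class to them, and where a whole thing is asked for, a point or a joint stands for the part that bears it (a point fixed in the world has none). Each returns a list of dicts, best first, with "score" (0 to 1); they miss things now and then, are a little off and sometimes report something else, mostly with a low value. They report only what shows in the picture. A call takes as long as a camera call. They do not tell look-alikes from the thing itself.
- ctrl.cut_out(camera, target): "pixels" (480x640 bool, what is visible of it) and "xy" ([column, row] in pixels, amid what is visible of it).
The state is a dict: "time": time; "joints": joint angles; "joint_velocities": joint speeds; "joint_torque": joint torques, N m; "tcp_pos": TCP position; "tcp_rot": TCP orientation; "wrist_force": force on the tool from outside, world axes, zero at the start; "moment": the same for the moment, N m; "width": finger opening in mm.
Only numpy, scipy, OpenCV 4.12 (cv2) and the standard library are available. Lean on these libraries where they do the work, as an engineer would, in place of code of your own. Each camera call takes 0.05 s, during which the arm holds its last target.

## Working session

There is one attempt and no reset: what is moved stays moved. The work goes in short steps, Python scripts to look and compute and a shell command to move; the robot and the scene stay as the last step left them, time stands still between calls to the robot, and variables do not carry over. Pictures are saved under pics/ and viewed, and the job is handed in when it is done.

```bash
ls; mkdir -p pics
python3 - <<'E'
from cell import ctrl
import cv2,numpy as np
print(ctrl.get_obs())
for n in ["scene","side","wrist"]:
    m=ctrl.camera_model(n); print(n,m)
    p,d=ctrl.camera(n); cv2.imwrite(f"pics/{n}0.png",p[:,:,::-1]); np.save(f"pics/{n}0.npy",d)
E
```

```text
pics
{'time': 0.0, 'joints': array([-1.36232181e+00,  2.91257107e-01, -1.54121330e-01,  1.12665747e+00,
        1.37035636e-05,  1.43152207e+00]), 'joint_velocities': array([ 0.00088108, -0.0001685 ,  0.00049839, -0.00100519, -0.00144913,
        0.00034641]), 'joint_torque': array([ 2.09508769e-03, -5.37149119e+01,  3.31367111e+01,  1.61717174e-02,
        2.71767631e-04,  5.40050820e-06]), 'tcp_pos': array([ 178.84434185, -493.15681308,  230.74618491]), 'tcp_rot': array([ 9.84921705e-01,  1.72999568e-01, -1.45928953e-05, -6.19657195e-04]), 'wrist_force': array([ 0.19649232, -0.22308001, -0.31810323]), 'moment': array([ 0.02475502, -0.01236407,  0.00115139]), 'width': 85.44388798448486}
scene {'fx': 434.6511796280723, 'fy': 434.6511796280723, 'cx': 315.22218869910137, 'cy': 240.14067153684783, 'view': array([[-2.42265607e-02,  9.99699461e-01,  3.74990545e-03,
        -5.96935078e+00],
       [ 7.49092931e-01,  2.06371228e-02, -6.62143405e-01,
        -3.55764951e+02],
       [-6.62021793e-01, -1.32324297e-02, -7.49367766e-01,
         1.40450222e+03],
       [ 0.00000000e+00,  0.000
[... 273 characters left out ...]
6601e-01,  5.68793398e-01, -7.74013832e-01,
         2.79262515e+02],
       [ 3.49909700e-01, -6.90441291e-01, -6.33130339e-01,
         8.84033033e+02],
       [ 0.00000000e+00,  0.00000000e+00,  0.00000000e+00,
         1.00000000e+00]])}
wrist {'fx': 419.2781284898466, 'fy': 419.2781284898466, 'cx': 321.09380122217533, 'cy': 235.28958170999584, 'view': array([[ 3.39809511e-01, -9.40492698e-01, -1.72644414e-03,
        -5.24375490e+02],
       [-9.07928869e-01, -3.28521637e-01,  2.60266600e-01,
        -3.27821873e+01],
       [-2.45346011e-01, -8.68735775e-02, -9.65535249e-01,
         3.79188636e+02],
       [ 0.00000000e+00,  0.00000000e+00,  0.00000000e+00,
         1.00000000e+00]])}
```

View pics/scene0.png

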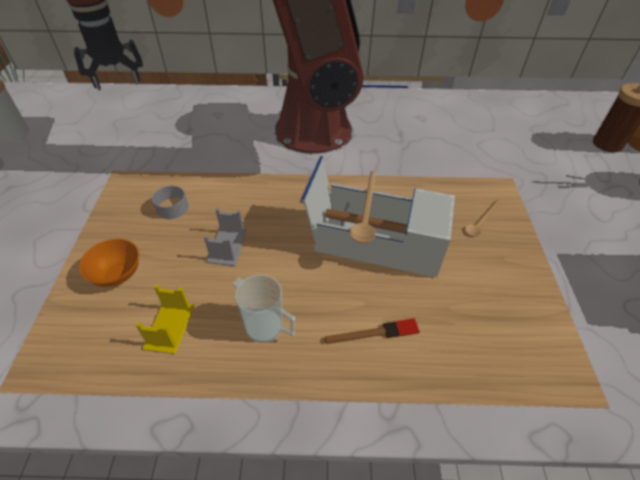

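View pics/side0.png

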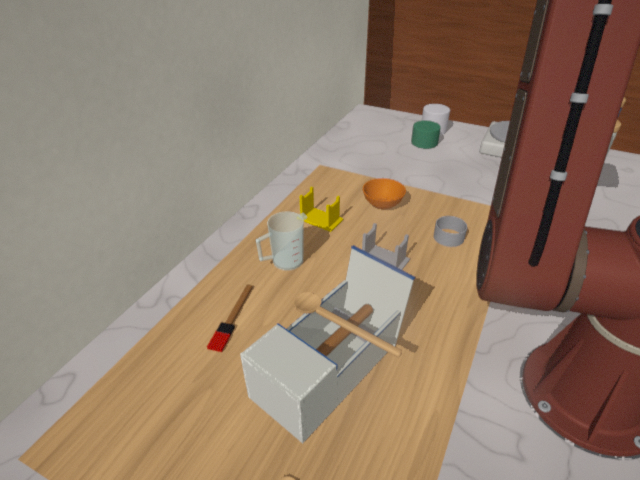

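View pics/wrist0.png

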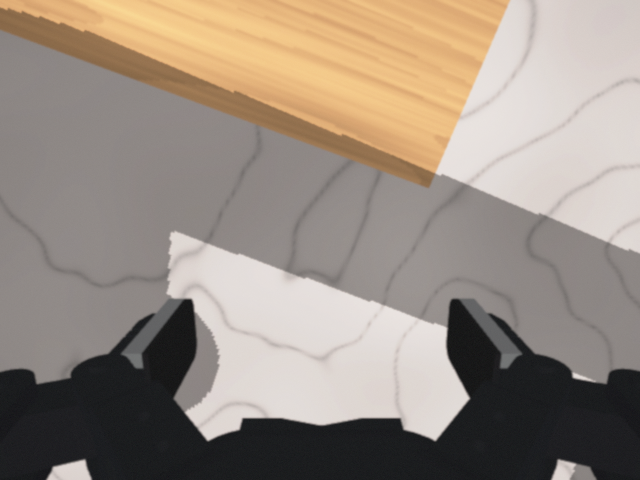

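The scene view shows the grey rest near (225,240), the yellow look-alike near (167,322), the jug near (262,305) and the bin near (380,230). The large spoon has its bowl at (363,231) and its handle up to (371,175). A small spoon look-alike is at (480,220). Next I'll measure positions.

```bash
cat > h.py <<'E'
from cell import ctrl
import cv2,numpy as np
def cloud(name,d,m=None):
    m=m or ctrl.camera_model(name)
    v,u=np.mgrid[:480,:640]
    P=np.stack([(u-m['cx'])/m['fx']*d,(v-m['cy'])/m['fy']*d,d],-1)
    V=m['view']; return (P-V[:3,3])@V[:3,:3]
def pca(P):
    c=P.mean(0);_,s,vt=np.linalg.svd(P-c,full_matrices=False);return c,vt
E
python3 - <<'E'
from h import *
d=np.load('pics/scene0.npy');ds=np.load('pics/side0.npy')
W={'scene':cloud('scene',d),'side':cloud('side',ds)}
np.save('pics/Ws.npy',W['scene']);np.save('pics/Wd.npy',W['side'])
print('board',W['scene'][380,200],W['scene'][280,540],W['side'][400,150])
for n in ['spoon_center','rest_top','pin_center','bin','jug','ring','brush','bowl']:
  for c in ['scene','side']:
    r=ctrl.cut_out(c,n)
    for q in r[:4]:
        M=q['pixels'];P=W[c][M&((d if c=='scene' else ds)>0)]
        if len(P)<5: print(n,c,'few');continue
        print(n,c,round(q['score'],2),np.round(q['xy']),M.sum(),'med',np.median(P,0).round(),'min',np.percentile(P,3,axis=0).round(),'max',np.percentile(P,97,axis=0).round())
        if c and q is r[0]: np.save(f'pics/m_{n}_{c}.npy',M)
E
```

```text
board [ 845.06974894 -198.13032653    1.00768801] [584.66306885 542.25905465   1.25875269] [7.54173113e+02 3.90694276e+02 6.13869678e-01]
spoon_center scene 0.79 [368. 224.] 720 med [532. 133. 115.] min [358. 102. 107.] max [576. 158. 118.]
spoon_center scene 0.52 [478. 224.] 311 med [417. 437.   6.] min [330. 404.  -0.] max [454. 508.  10.]
spoon_center side 0.81 [332. 317.] 1277 med [490. 140. 116.] min [347.  84.  55.] max [572. 163. 120.]
spoon_center side 0.49 [450. 231.] 825 med [ 369. -353.   26.] min [ 331. -407.    3.] max [ 408. -323.   47.]
spoon_center side 0.46 [287. 478.] 51 med [443. 404.   9.] min [432. 398.   2.] max [452. 410.  12.]
rest_top scene 0.96 [168. 325.] 2244 med [ 729. -280.   13.] min [ 685. -317.    5.] max [ 788. -250.   79.]
rest_top scene 0.62 [226. 241.] 1561 med [ 505. -195.   26.] min [ 456. -231.    5.] max [ 559. -165.   77.]
rest_top side 0.79 [383. 250.] 832 med [ 494. -201.   29.] min [ 443. -230.    7.] max [ 546. -162.   80.]
rest_top side 0.69 [321. 216.] 928 med [ 728. -279.   23.] min [ 674. -316.    7.] max [ 775. -247.   77.]
pin_cente
[... 879 characters left out ...]
   45.]
ring scene 0.55 [366. 228.] 643 med [533. 133. 115.] min [367. 102. 108.] max [575. 156. 118.]
ring side 0.73 [449. 225.] 819 med [ 369. -355.   26.] min [ 331. -408.    2.] max [ 408. -323.   47.]
brush scene 0.77 [388. 335.] 969 med [736. 173.  11.] min [709.  51.   5.] max [759. 234.  14.]
brush side 0.58 [226. 330.] 720 med [727. 190.  13.] min [703.  62.   7.] max [750. 241.  16.]
bowl scene 0.66 [108. 262.] 2228 med [ 576. -458.   30.] min [ 536. -500.    4.] max [ 653. -388.   56.]
bowl side 0.77 [385. 194.] 1017 med [ 599. -468.   37.] min [ 538. -500.    9.] max [ 649. -381.   57.]
bowl side 0.48 [332. 317.] 1217 med [481. 141. 117.] min [348. 103. 109.] max [571. 163. 120.]
```

Run:
```python
from h import *
Ws=np.load('pics/Ws.npy');Wd=np.load('pics/Wd.npy')
K=np.ones((3,3),np.uint8)
def sel(W,lo,hi):
    return W[((W>lo)&(W<hi)).all(-1)]
for n,W in (('scene',Ws),('side',Wd)):
    # spoon: above 110..122 in handle area
    M=np.load(f'pics/m_spoon_center_{n}.npy')
    P=W[M]; P=P[(P[:,2]>107)&(P[:,2]<124)]
    # min area rect footprint
    (c,s,a)=cv2.minAreaRect(P[:,:2].astype(np.float32)); print(n,'spoon rect',c,s,a,'z',np.median(P[:,2]))
    H=P[P[:,0]<510]; c,vt=pca(H[:,:2]); print('  handle line',c,np.degrees(np.arctan2(vt[0,1],vt[0,0])), 'xmin/max',P[:,0].min(),P[:,0].max())
    # rest: grey one
    R=sel(W,(440,-245,3),(570,-150,90)); R=R[np.ones(len(R),bool)]
    for lo,hi in((60,74),(74,90),(60,90),(4,15)):
        Q=R[(R[:,2]>lo)&(R[:,2]<hi)]; print('  rest',lo,hi,len(Q),cv2.minAreaRect(Q[:,:2].astype(np.float32)))
    # bin housing top z~137
    B=sel(W,(350,150,128),(620,400,145)); print('  housing',len(B),cv2.minAreaRect(B[:,:2].astype(np.float32)),np.median(B[:,2]))
    F=sel(W,(350,0,160),(620,80,200)); c,vt=pca(F[:,:2]);print('  front',c,F.min(0),F.max(0),np.degrees(np.arctan2(vt[0,1],vt[0,0])))
    Pn=sel(W,(430,40,60),(520,260,88)); 
    M=np.load('pics/m_bin_scene.npy')
```

```text
scene spoon rect (461.11285400390625, 129.51589965820312) (52.745113372802734, 237.23587036132812) 86.07418823242188 z 115.26985625935947
  handle line [431.69995284 143.582875  ] -9.948231787890743 xmin/max 344.21316493433517 579.4997448074944
  rest 60 74 260 ((501.13916015625, -199.02499389648438), (61.14763259887695, 101.888916015625), 83.22753143310547)
  rest 74 90 78 ((501.0181884765625, -198.88482666015625), (61.07355880737305, 99.82850646972656), 83.6890869140625)
  rest 60 90 338 ((501.23175048828125, -198.80816650390625), (61.154624938964844, 101.94795227050781), 83.52692413330078)
  rest 4 15 614 ((506.05615234375, -197.74012756347656), (128.23236083984375, 87.19169616699219), 2.867131233215332)
  housing 2016 ((507.56976318359375, 274.8089599609375), (92.8568344116211, 146.20510864257812), 75.74788665771484) 136.5668547413536
  front [432.20813268  15.21633205] [365.8983662    0.47449851 160.23808887] [498.28490012  32.97055683 182.98525785] -13.500977960232353
side spoon rect (461.0234069824219, 149.5048065185547) (55.29156494140625, 241.2059783935547) 74.02959442138672
[... 180 characters left out ...]
3438), (62.49221420288086, 99.3619613647461), 83.82561492919922)
  rest 74 90 81 ((498.8147277832031, -197.60203552246094), (62.40150451660156, 99.00834655761719), 83.69767761230469)
  rest 60 90 229 ((499.0050964355469, -196.93881225585938), (63.871063232421875, 99.39039611816406), 83.77156829833984)
  rest 4 15 349 ((489.80401611328125, -211.7237091064453), (65.23636627197266, 106.13054656982422), 83.38619232177734)
  housing 4008 ((506.0476989746094, 276.40374755859375), (95.12908172607422, 144.11361694335938), 75.68093872070312) 138.24262573413733
  front [429.71714245  18.03254687] [3.64777593e+02 1.31946885e-01 1.60003081e+02] [510.69761328  38.46605424 184.80063518] 166.18784507341798
```

Run:
```python
from h import *
for n in ('scene','side'):
    im=cv2.imread(f'pics/{n}0.png')
    c=im[150:290,190:480] if n=='scene' else im[210:440,230:430]
    c=cv2.resize(c,None,fx=2.6,fy=2.6,interpolation=cv2.INTER_CUBIC); cv2.imwrite(f'pics/{n}0c.png',c); print(c.shape)
```

```text
(364, 754, 3)
(598, 520, 3)
```

View pics/scene0c.png

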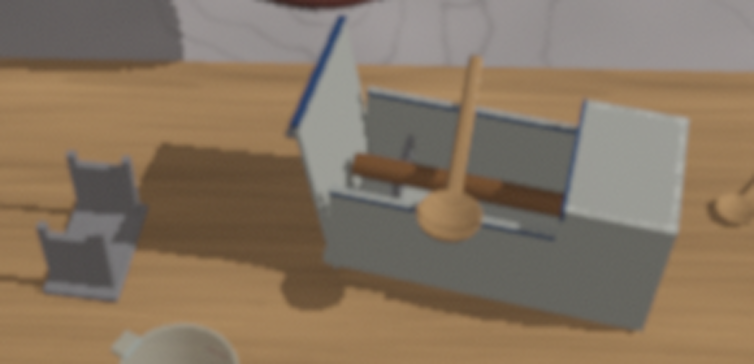

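```bash
Z='[[0,0,-1],[0,0,-1],[0,0,0],[0,0,0],[0,0,0],[0,0,0],[0,0,0],[0,0,0],[0,0,0],[0,0,0]]'; python3 -m jog '{"travel":[[0,0,-1],[0,0,-1],[0,0,0],[0,0,0],[0,0,0],[0,0,0],[0,0,0],[0,0,0],[0,0,0],[0,0,0]],"rotation":[[0,0,-1],[0,0,-1],[0,0,-1],[0,0,-1],[0,0,-1],[0,0,-1],[0,0,-1],[0,0,-1],[0,0,-1],[0,0,-1]]}'
```

```text
time: 1.78
tcp_pos: [178.9, -493.6, 281.3]
tcp_rot: [0.818, 0.575, 0.0, -0.0]
wrist_force: [-0.1, -0.9, -0.1]
width: 85.3
```

The crop shows the spoon lying across the bin's side walls with the pin below it. The grey rest's two posts are spaced along world x.

```bash
python3 -m jog '{"travel":[[0,0,0],[0,0,0],[0,0,0],[0,0,0],[0,0,0],[0,0,0],[0,0,0],[0,0,0],[0,0,0],[0,0,0]],"rotation":[[0,0,-1],[0,0,-1],[0,0,-1],[0,0,-1],[0,0,-1],[0,0,-1],[0,0,-1],[0,0,-1],[0,0,-1],[0,0,-1]]}' && python3 -m jog '{"travel":[[0,0,0],[0,0,0],[0,0,0],[0,0,0],[0,0,0],[0,0,0],[0,0,0],[0,0,0],[0,0,0],[0,0,0]],"rotation":[[0,0,-1],[0,0,-1],[0,0,-1],[0,0,-1],[0,0,-1],[0,0,-1],[0,0,-1],[0,0,-1],[0,0,-1],[0,0,-1]]}'
cat >> h.py <<'E'
from scipy.spatial.transform import Rotation as Rot
def to(target,yaw=None):
    "shift in tool units from measured pose to target (mm)"
    o=ctrl.get_obs();R=Rot.from_quat(o['tcp_rot']).as_matrix()
    print('tool yaw x',np.degrees(np.arctan2(R[1,0],R[0,0])).round(2),'tilt z',R[:,2].round(3),'tcp',o['tcp_pos'].round(1))
    print('units',(R.T@(np.array(target)-o['tcp_pos'])/25).round(3))
E
python3 -c "
from h import *
to([472,138,330])"
```

```text
time: 2.62
tcp_pos: [178.9, -493.6, 281.3]
tcp_rot: [0.499, 0.867, 0.0, 0.0]
wrist_force: [0.5, 0.6, -0.2]
width: 85.4
time: 3.45
tcp_pos: [178.9, -493.5, 281.3]
tcp_rot: [0.086, 0.996, 0.0, -0.0]
wrist_force: [-0.3, 0.7, 0.4]
width: 85.2
tool yaw x 170.18 tilt z [-0.  0. -1.] tcp [ 178.9 -493.5  281.3]
units [-7.24  26.891 -1.948]
```

```bash
python3 -m jog '{"travel":[[-0.27,1,-0.07],[-0.27,1,-0.07],[-0.27,1,-0.07],[-0.27,1,-0.07],[-0.27,1,-0.07],[-0.27,1,-0.07],[-0.27,1,-0.07],[-0.27,1,-0.07],[-0.27,1,-0.07],[-0.27,1,-0.07]],"rotation":[[0,0,0],[0,0,0],[0,0,0],[0,0,0],[0,0,0],[0,0,0],[0,0,0],[0,0,0],[0,0,0],[0,0,0]]}' && python3 -m jog '{"travel":[[-0.27,1,-0.07],[-0.27,1,-0.07],[-0.27,1,-0.07],[-0.27,1,-0.07],[-0.27,1,-0.07],[-0.27,1,-0.07],[-0.27,1,-0.07],[-0.27,1,-0.07],[-0.27,1,-0.07],[-0.27,1,-0.07]],"rotation":[[0,0,0],[0,0,0],[0,0,0],[0,0,0],[0,0,0],[0,0,0],[0,0,0],[0,0,0],[0,0,0],[0,0,0]]}' && python3 -m jog '{"travel":[[-0.27,1,-0.07],[-0.27,1,-0.07],[-0.27,1,-0.07],[-0.27,1,-0.07],[-0.27,1,-0.07],[-0.27,1,-0.07],[-0.27,0.9,-0.07],[0,0,0],[0,0,0]],"rotation":[[0,0,0],[0,0,0],[0,0,0],[0,0,0],[0,0,0],[0,0,0],[0,0,0],[0,0,0],[0,0,0]]}'
python3 - <<'E'
from h import *
m=ctrl.camera_model('wrist');p,d=ctrl.camera('wrist');cv2.imwrite('pics/w1.png',p[:,:,::-1])
W=cloud('wrist',d,m);np.save('pics/w1W.npy',W)
print(ctrl.get_obs()['joints'].round(2))
for n in ['spoon_center','pin_center','bin']:
    for q in ctrl.cut_out('wrist',n)[:3]:
        M=q['pixels'];P=W[M];print(n,round(q['score'],2),np.round(q['xy']),M.sum(),np.median(P,0).round(),np.percentile(P,3,axis=0).round(),np.percentile(P,97,axis=0).round())
    np.save(f'pics/w1m_{n}.npy',ctrl and M)
E
```

```text
time: 4.28
tcp_pos: [289.4, -258.1, 299.0]
tcp_rot: [0.088, 0.996, -0.0, 0.0]
wrist_force: [0.8, 0.0, -0.2]
width: 85.4
time: 5.12
tcp_pos: [399.7, -23.6, 316.6]
tcp_rot: [0.088, 0.996, -0.0, 0.0]
wrist_force: [0.6, -0.6, 0.2]
width: 85.1
time: 5.87
tcp_pos: [476.1, 137.5, 328.3]
tcp_rot: [0.087, 0.996, -0.0, -0.0]
wrist_force: [0.3, -0.5, -0.1]
width: 85.6
[ 0.13  0.2  -0.02  1.35 -0.    0.31]
spoon_center 0.89 [589.  86.] 2185 [423. 432.   8.] [362. 402.   3.] [453. 478.  10.]
spoon_center 0.68 [321. 224.] 6515 [497. 137. 116.] [351. 102. 110.] [573. 160. 118.]
pin_center 0.72 [335. 188.] 5013 [472. 150.  81.] [443.  49.  73.] [501. 237.  84.]
bin 0.69 [347. 206.] 64498 [476. 164. 113.] [384.   6.  19.] [562. 314. 180.]
```

View pics/w1.png

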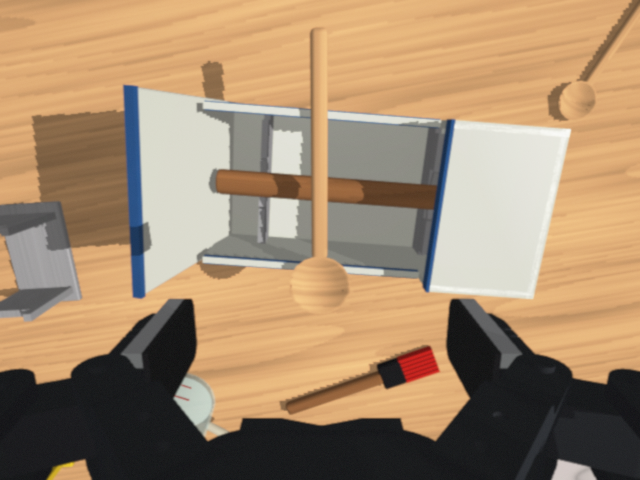

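The wrist view shows the spoon, handle end at (318,30) and bowl at (320,285), across the side walls. The pin shows from (218,182) to (437,196), and the housing's front edge runs from (450,122) to (428,290). Now I'll fit these.

Run:
```python
from h import *
W=np.load('pics/w1W.npy')
P=W[np.load('pics/w1m_spoon_center.npy')];P=P[(P[:,2]>106)&(P[:,2]<124)]
H=P[P[:,0]<520];c,vt=pca(H[:,:2]);v=vt[0]*np.sign(vt[0,0]);print('spoon line',c,np.degrees(np.arctan2(v[1],v[0])))
t=(P[:,:2]-c)@v; a,b=np.percentile(t,[.3,99.7]);print('len',a,b,b-a,'center from tail',c+(a+133)*v,'from bowl',c+(b-109)*v,'ztop',np.median(H[:,2]))
P=W[np.load('pics/w1m_pin_center.npy')];P=P[(P[:,2]>78)&(P[:,2]<88)]
c,vt=pca(P[:,:2]);v=vt[0]*np.sign(vt[0,1]);print('pin line',c,np.degrees(np.arctan2(v[1],v[0])),'ztop',np.percentile(P[:,2],95))
t=(P[:,:2]-c)@v;print('pin front end',c+np.percentile(t,.5)*v,'edge',c+t.max()*v,'center',c+(np.percentile(t,.5)+130)*v)
B=W[((W>(350,150,130))&(W<(620,420,145))).all(-1)];r=cv2.minAreaRect(B[:,:2].astype(np.float32));print('housing',r,np.median(B[:,2]))
F=W[((W>(350,-50,170))&(W<(620,80,190))).all(-1)];c,vt=pca(F[:,:2]);print('front edge',c,F.min(0),F.max(0),np.degrees(np.arctan2(vt[0,1],vt[0,0])))
S=W[((W>(350,0,100))&(W<(620,235,108.5))).all(-1)];print('walls',len(S),cv2.minAreaRect(S[:,:2].astype(np.float32)))
```

```text
spoon line [426.14501091 144.81026733] -9.874075816165075
len -84.33973384458002 153.75909142039364 238.09882526497367 center from tail [474.08447336 136.4658415 ] from bowl [470.24108666 137.13482804] ztop 116.92223135298181
pin line [473.27168518 143.14815563] 75.62455347578586 ztop 83.86811302651803
pin front end [447.91655117  44.22044774] edge [498.88442766 243.08097028] center [480.1922737  170.15010166]
housing ((507.8092346191406, 275.5957336425781), (94.64746856689453, 143.0106201171875), 75.59822845458984) 137.45167500622935
front edge [435.54102426  13.45786904] [366.38229471 -11.66329607 170.00006076] [513.76553692  34.25044658 183.1291443 ] -14.326329953165741
walls 4301 ((476.755615234375, 129.56712341308594), (218.65158081054688, 158.4528350830078), 74.70352935791016)
```

```bash
python3 -c "
from h import *
to([472,136.8,94])"
```

```text
tool yaw x 169.88 tilt z [-0. -0. -1.] tcp [475.7 136.  328.6]
units [1.500e-01 9.000e-03 9.385e+00]
```

```bash
python3 -m jog '{"travel":[[0.15,0.02,1],[0,0,1],[0,0,1],[0,0,1],[0,0,1],[0,0,1],[0,0,1],[0,0,1],[0,0,0.9],[0,0,0.48]],"rotation":[[0,0,0],[0,0,0],[0,0,0],[0,0,0],[0,0,0],[0,0,0],[0,0,0],[0,0,0],[0,0,0],[0,0,0]]}' 60 && python3 -m jog '{"travel":[[0,0,0],[0,0,0],[0,0,0],[0,0,0],[0,0,0],[0,0,0],[0,0,0],[0,0,0]],"rotation":[[0,0,0],[0,0,0],[0,0,0],[0,0,0],[0,0,0],[0,0,0],[0,0,0],[0,0,0]]}' 255 40
```

```text
time: 6.9
tcp_pos: [470.9, 136.8, 92.0]
tcp_rot: [0.088, 0.996, -0.0, -0.001]
wrist_force: [-0.8, 0.0, 0.6]
width: 65.3
time: 7.57
tcp_pos: [473.3, 137.8, 95.4]
tcp_rot: [0.088, 0.996, 0.0, 0.001]
wrist_force: [-0.6, -1.1, 6.8]
width: 13.3
```

```bash
python3 -m jog '{"travel":[[0,0,-0.4],[0,0,-0.8],[0,0,-1],[0,0,-1],[0,0,-1],[0,0,-1],[0,0,-1],[0,0,-0.8],[0,0,0]],"rotation":[[0,0,0],[0,0,0],[0,0,0],[0,0,0],[0,0,0],[0,0,0],[0,0,-0.3],[0,0,-0.4],[0,0,0]]}'
python3 - <<'E'
from h import *
to([500,-198,260])
p,d=ctrl.camera('wrist');cv2.imwrite('pics/w2.png',p[:,:,::-1])
print(ctrl.get_obs()['width'])
E
```

```text
time: 8.32
tcp_pos: [474.4, 138.2, 273.6]
tcp_rot: [0.056, 0.998, 0.001, 0.003]
wrist_force: [1.4, -0.8, -1.0]
width: 13.3
tool yaw x 173.55 tilt z [ 0.007  0.001 -1.   ] tcp [474.4 138.2 273.6]
units [ -2.526 -13.247   0.54 ]
12.992960890597177
```

View pics/w2.png

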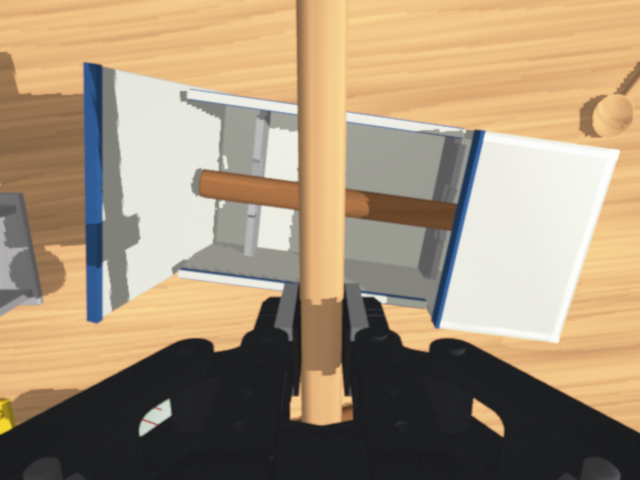

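The spoon is held by its handle in the closed fingers, in line with the tool x axis. The pin below is unmoved.

```bash
python3 -m jog '{"travel":[[-0.18,-0.5,0],[-0.18,-0.9,0],[-0.18,-1,0],[-0.18,-1,0],[-0.18,-1,0],[-0.18,-1,0],[-0.18,-1,0],[-0.18,-1,0],[-0.18,-1,0],[-0.18,-1,0]],"rotation":[[0,0,0],[0,0,0],[0,0,0],[0,0,0],[0,0,0],[0,0,0],[0,0,0],[0,0,0],[0,0,0],[0,0,0]]}' && python3 -m jog '{"travel":[[-0.18,-1,0],[-0.18,-1,0],[-0.18,-0.9,0],[-0.18,-0.6,0],[0,-0.3,0],[0,0,0],[0,0,0]],"rotation":[[0,0,0],[0,0,0],[0,0,0],[0,0,0],[0,0,0],[0,0,0],[0,0,0]]}'
python3 - <<'E'
from h import *
m=ctrl.camera_model('wrist');p,d=ctrl.camera('wrist');cv2.imwrite('pics/w3.png',p[:,:,::-1])
to([500,-198,62])
W=cloud('wrist',d,m);R=W[((W>(430,-250,60))&(W<(570,-145,90))).all(-1)];print(len(R),cv2.minAreaRect(R[:,:2].astype(np.float32)))
p,d=ctrl.camera('scene');cv2.imwrite('pics/s3.png',p[:,:,::-1])
m=ctrl.camera_model('side');p,d=ctrl.camera('side');cv2.imwrite('pics/d3.png',p[:,:,::-1])
E
```

```text
time: 9.2
tcp_pos: [489.7, -101.9, 268.3]
tcp_rot: [0.058, 0.998, 0.0, -0.0]
wrist_force: [1.1, 0.6, -0.2]
width: 13.2
time: 9.78
tcp_pos: [496.9, -196.5, 268.7]
tcp_rot: [0.058, 0.998, 0.0, -0.0]
wrist_force: [-0.1, 0.8, -0.7]
width: 13.2
tool yaw x 173.45 tilt z [-0.     0.001 -1.   ] tcp [ 497.  -196.2  268.9]
units [-0.133 -0.064  8.275]
783 ((501.014892578125, -198.6719970703125), (59.94476318359375, 98.26974487304688), 83.53014373779297)
```

View pics/w3.png

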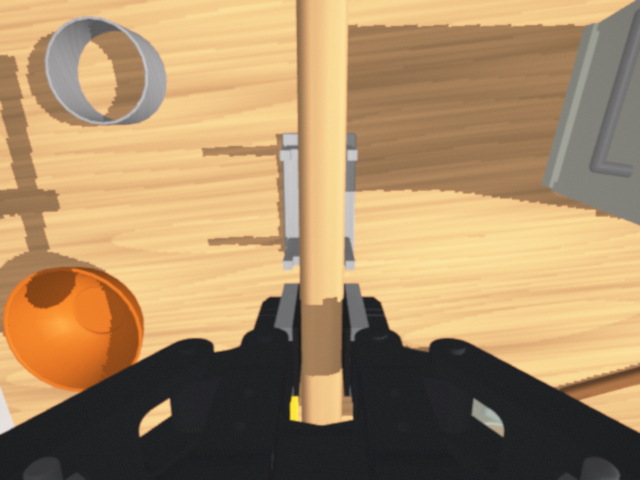

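View pics/d3.png

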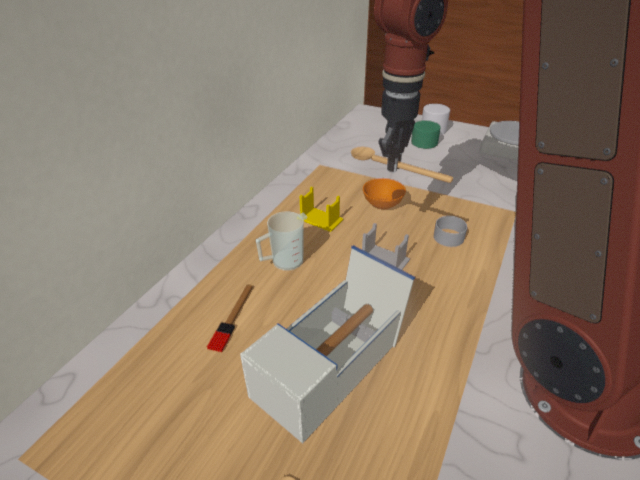

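The spoon is lined up above the grey rest, which fits to a centre of (501,-199), and the neighbours are clear. Next I descend, ending slow.

```bash
python3 -m jog '{"travel":[[-0.14,-0.08,0.6],[0,0,1],[0,0,1],[0,0,1],[0,0,1],[0,0,1],[0,0,0.9],[0,0,0.6],[0,0,0.4],[0,0,0]],"rotation":[[0,0,0],[0,0,0],[0,0,0],[0,0,0],[0,0,0],[0,0,0],[0,0,0],[0,0,0],[0,0,0],[0,0,0]]}'
python3 -c "
from h import *
to([500.5,-198.5,62])
for c in ['scene','side']:
    p,d=ctrl.camera(c);cv2.imwrite('pics/%s4.png'%c,p[:,:,::-1])
a=cv2.imread('pics/side4.png')[130:290,280:480];cv2.imwrite('pics/side4c.png',cv2.resize(a,None,fx=3,fy=3))"
```

```text
time: 10.77
tcp_pos: [499.4, -198.3, 79.9]
tcp_rot: [0.057, 0.998, 0.001, -0.001]
wrist_force: [-1.0, 0.6, -1.0]
width: 13.6
tool yaw x 173.48 tilt z [-0.003  0.002 -1.   ] tcp [ 499.4 -198.3   79.9]
units [-0.046 -0.004  0.717]
```

View pics/side4c.png

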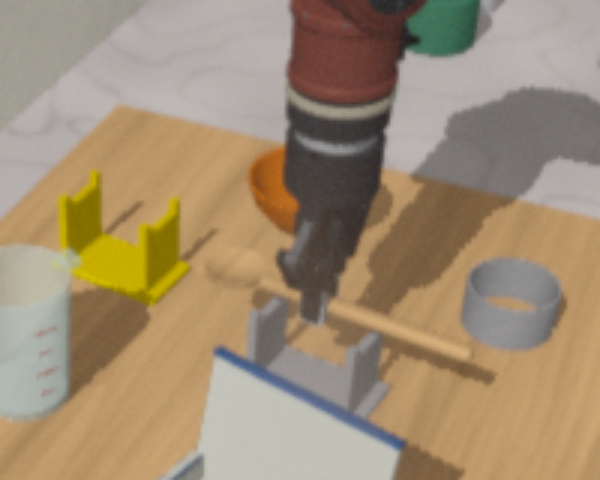

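The spoon is above the posts, between the upturned ends. I'll lower the last 17 mm slowly.

```bash
python3 -m jog '{"travel":[[0,0,0.2],[0,0,0.2],[0,0,0.1],[0,0,0.1],[0,0,0.08],[0,0,0],[0,0,0]],"rotation":[[0,0,0],[0,0,0],[0,0,0],[0,0,0],[0,0,0],[0,0,0],[0,0,0]]}'
```

```text
time: 11.45
tcp_pos: [500.4, -199.6, 64.5]
tcp_rot: [0.057, 0.998, 0.0, -0.0]
wrist_force: [0.3, -0.3, -0.6]
width: 13.0
```

```bash
python3 -m jog '{"travel":[[0,0,0.06],[0,0,0.06],[0,0,0],[0,0,0]],"rotation":[[0,0,0],[0,0,0],[0,0,0],[0,0,0]]}'
```

```text
time: 11.78
tcp_pos: [500.4, -199.5, 61.5]
tcp_rot: [0.057, 0.998, 0.0, -0.0]
wrist_force: [-0.1, -0.7, 0.1]
width: 13.1
```

Force stays near 0, so at most 1–2 mm remains. I'll open gently and wait.

```bash
python3 -m jog '{"travel":[[0,0,0.04],[0,0,0],[0,0,0],[0,0,0],[0,0,0],[0,0,0]],"rotation":[[0,0,0],[0,0,0],[0,0,0],[0,0,0],[0,0,0],[0,0,0]]}' 185 && python3 -m jog '{"travel":[[0,0,0],[0,0,-0.2],[0,0,-0.8],[0,0,-1],[0,0,-1],[0,0,-1],[0,0,-1],[0,0,-1],[0,0,-1],[0,0,-0.7]],"rotation":[[0,0,0],[0,0,0],[0,0,0],[0,0,0],[0,0,0],[0,0,0],[0,0,0],[0,0,0],[0,0,0],[0,0,0]]}' 150
python3 - <<'E'
from h import *
m=ctrl.camera_model('wrist');p,d=ctrl.camera('wrist');cv2.imwrite('pics/w5.png',p[:,:,::-1]);W=cloud('wrist',d,m)
to([500,-198,260])
for q in ctrl.cut_out('wrist','spoon_center')[:3]:
    P=W[q['pixels']];print(q['score'],np.median(P,0),np.percentile(P,2,axis=0),np.percentile(P,98,axis=0))
    P=P[(P[:,2]>65)&(P[:,2]<95)]
    if len(P)<100: continue
    H=P[P[:,0]<540];c,vt=pca(H);v=vt[0]*np.sign(vt[0,0]);print(c,v,np.degrees(np.arctan2(v[1],v[0])),'tail x',P[:,0].min(),'max',P[:,0].max())
m=ctrl.camera_model('side');p,d=ctrl.camera('side');cv2.imwrite('pics/d5.png',cv2.resize(p[130:290,280:480,::-1],None,fx=3,fy=3))
E
```

```text
time: 12.28
tcp_pos: [500.5, -199.6, 60.6]
tcp_rot: [0.057, 0.998, -0.0, 0.0]
wrist_force: [0.3, 0.2, 0.1]
width: 23.2
time: 13.12
tcp_pos: [500.8, -199.8, 255.9]
tcp_rot: [0.057, 0.998, -0.001, 0.001]
wrist_force: [0.6, -0.4, -0.5]
width: 35.5
tool yaw x 173.43 tilt z [ 0.006 -0.003 -1.   ] tcp [ 502.  -200.4  258.6]
units [ 0.088  0.086 -0.057]
0.57 [ 518.26644512 -197.4194038    81.44016057] [ 374.28631564 -231.38333054   74.61404363] [ 602.90048848 -180.54095554   83.6432935 ]
[ 448.40337578 -193.07793942   81.68122499] [ 9.92854042e-01 -1.19334030e-01  4.90160859e-04] -6.853669947700965 tail x 367.8519978004175 max 607.8872884796491
```

View pics/w5.png

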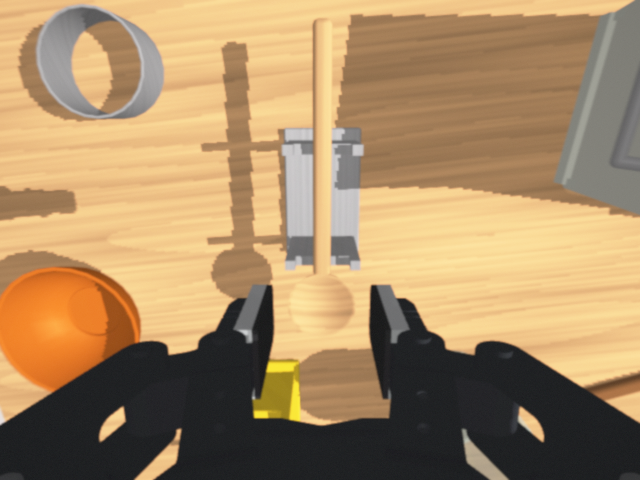

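View pics/d5.png

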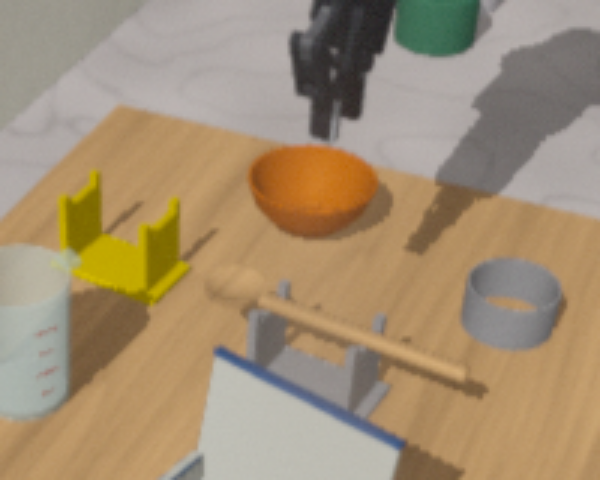

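The spoon lies level on both posts, centre about (500,-199), heading -6.9° against -6.5° for the rest. Next comes the pin: I turn the tool by -82° about its z axis and cross back.

```bash
python3 -m jog '{"travel":[[0,0,-0.5],[0,0,-0.5],[0,0,0],[0,0,0],[0,0,0],[0,0,0],[0,0,0],[0,0,0],[0,0,0],[0,0,0]],"rotation":[[0,0,-1],[0,0,-1],[0,0,-1],[0,0,-1],[0,0,-1],[0,0,-1],[0,0,-1],[0,0,-1],[0,0,-1],[0,0,-1]]}' 110 && python3 -m jog '{"travel":[[0,0,0],[0,0,0],[0,0,0],[0,0,0],[0,0,0],[0,0,0],[0,0,0],[0,0,0]],"rotation":[[0,0,-1],[0,0,-1],[0,0,-1],[0,0,-1],[0,0,-1],[0,0,-1],[0,0,-0.44],[0,0,0]]}'; python3 -c "
from h import *
to([470.3,131.4,285]);print(ctrl.get_obs()['joints'])"
```

```text
time: 14.1
tcp_pos: [499.9, -199.2, 276.8]
tcp_rot: [-0.372, 0.928, 0.001, -0.001]
wrist_force: [0.8, 0.2, 0.8]
width: 48.5
time: 14.77
tcp_pos: [499.9, -199.3, 276.8]
tcp_rot: [-0.614, 0.789, 0.001, -0.0]
wrist_force: [-0.1, -0.3, -0.6]
width: 48.4
tool yaw x -104.27 tilt z [-0.002  0.001 -1.   ] tcp [ 499.9 -199.3  276.8]
units [-12.527   4.408  -0.311]
[-5.15228626e-01  2.97565409e-01 -2.39173134e-02  1.25137341e+00
 -4.80065439e-06 -1.83689275e+00]
```

```bash
python3 -m jog '{"travel":[[-0.5,0.33,-0.03],[-1,0.33,-0.03],[-1,0.33,-0.03],[-1,0.33,-0.03],[-1,0.33,-0.03],[-1,0.33,-0.03],[-1,0.33,-0.03],[-1,0.33,-0.03],[-1,0.33,-0.03],[-1,0.33,-0.03]],"rotation":[[0,0,0],[0,0,0],[0,0,0],[0,0,0],[0,0,0],[0,0,0],[0,0,0],[0,0,0],[0,0,0],[0,0,0]]}' && python3 -m jog '{"travel":[[-1,0.33,0],[-1,0.33,0],[-0.7,0.33,0],[-0.33,0.12,0],[0,0,0],[0,0,0]],"rotation":[[0,0,0],[0,0,0],[0,0,0],[0,0,0],[0,0,0],[0,0,0]]}'
python3 - <<'E'
from h import *
m=ctrl.camera_model('wrist');p,d=ctrl.camera('wrist');cv2.imwrite('pics/w6.png',p[:,:,::-1]);W=cloud('wrist',d,m)
for q in ctrl.cut_out('wrist','pin_center')[:2]:
    P=W[q['pixels']];print(q['score'],q['xy'],q['pixels'].sum());P=P[(P[:,2]>78)&(P[:,2]<88)]
    if len(P)<100: continue
    c,vt=pca(P[:,:2]);v=vt[0]*np.sign(vt[0,1]);t=(P[:,:2]-c)@v
    print('pin',c,np.degrees(np.arctan2(v[1],v[0])),'front',c+np.percentile(t,.5)*v,'grasp',c+(np.percentile(t,.5)+90)*v,'far',c+t.max()*v,np.percentile(P[:,2],95))
F=W[((W>(350,-50,174))&(W<(620,80,190))).all(-1)];print(F.mean(0),F.min(0),F.max(0),len(F))
to([470.3,131.4,52]);print(ctrl.get_obs()['joints'])
E
```

```text
time: 15.6
tcp_pos: [478.3, 52.8, 285.2]
tcp_rot: [-0.612, 0.791, 0.0, -0.0]
wrist_force: [-0.1, -0.2, 0.6]
width: 48.8
time: 16.1
tcp_pos: [471.0, 131.2, 285.3]
tcp_rot: [-0.613, 0.79, -0.0, -0.0]
wrist_force: [0.6, 0.5, 0.7]
width: 48.6
0.64 [322.4, 209.0] 6902
pin [472.63574466 140.06631501] 75.66275565801627 front [447.95630869  43.5073172 ] grasp [470.24290573 130.70426435] far [501.85658517 254.39368769] 83.79471128016789
[440.14911737  11.08901485 180.16691581] [365.67360062 -11.74229805 174.00162241] [513.6889476   33.23465853 183.40758987] 5415
tool yaw x -104.44 tilt z [-0. -0. -1.] tcp [471.4 130.4 285.4]
units [-0.032  0.05   9.337]
[ 1.20472755e-01  1.97090500e-01 -1.34714361e-01  1.23928379e+00
 -3.31503100e-04 -1.19829498e+00]
```

View pics/w6.png

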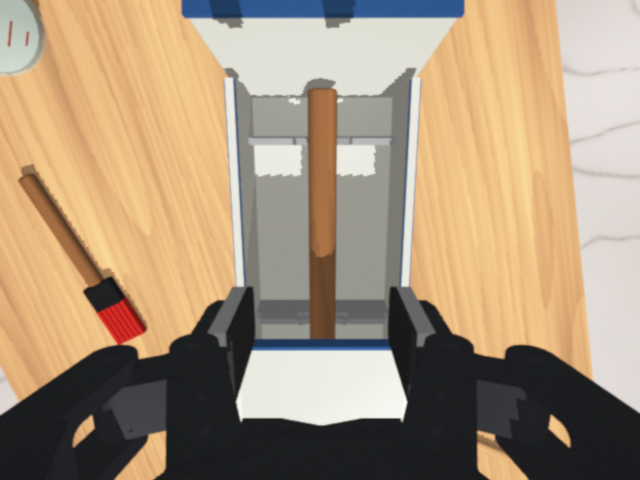

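The pin sits central between the fingers, front end at (322,90), with its line at 75.66°. The grasp point comes out at (470.2,130.7). I'll descend and grip.

```bash
python3 -m jog '{"travel":[[-0.02,0.05,0.6],[0,0,1],[0,0,1],[0,0,1],[0,0,1],[0,0,1],[0,0,1],[0,0,0.9],[0,0,0.7],[0,0,0.5]],"rotation":[[0,0,0],[0,0,0],[0,0,0],[0,0,0],[0,0,0],[0,0,0],[0,0,0],[0,0,0],[0,0,0],[0,0,0]]}' && python3 -m jog '{"travel":[[0,0,0.4],[0,0,0.2],[0,0,0],[0,0,0]],"rotation":[[0,0,0],[0,0,0],[0,0,0],[0,0,0]]}' 
python3 -c "
from h import *
to([470.2,131,52])"
```

```text
time: 17.03
tcp_pos: [469.6, 130.7, 66.3]
tcp_rot: [-0.612, 0.791, 0.0, -0.001]
wrist_force: [0.1, -0.3, 0.4]
width: 48.4
time: 17.37
tcp_pos: [470.5, 131.4, 53.3]
tcp_rot: [-0.613, 0.79, -0.0, -0.0]
wrist_force: [-0.4, -1.0, -0.0]
width: 48.8
tool yaw x -104.44 tilt z [-0. -0. -1.] tcp [470.5 131.4  53.3]
units [0.021 0.009 0.05 ]
```

```bash
python3 -m jog '{"travel":[[0,0,0],[0,0,0],[0,0,0],[0,0,0],[0,0,0],[0,0,0],[0,0,0],[0,0,0]],"rotation":[[0,0,0],[0,0,0],[0,0,0],[0,0,0],[0,0,0],[0,0,0],[0,0,0],[0,0,0]]}' 255 100 && python3 -m jog '{"travel":[[0.064,0,-0.192],[0.064,0,-0.192],[0.064,0,-0.192],[0,0,0],[0,0,0]],"rotation":[[0,0.5,0],[0,0.5,0],[0,0.5,0],[0,0,0],[0,0,0]]}'
python3 - <<'E'
from h import *
p,d=ctrl.camera('wrist');cv2.imwrite('pics/w7.png',p[:,:,::-1]);print(ctrl.get_obs()['joints'])
p,d=ctrl.camera('side');cv2.imwrite('pics/d7.png',p[:,:,::-1])
E
```

```text
time: 18.03
tcp_pos: [471.0, 132.0, 54.2]
tcp_rot: [-0.613, 0.79, -0.001, 0.001]
wrist_force: [-2.7, -2.4, 8.4]
width: 21.0
time: 18.45
tcp_pos: [469.9, 128.7, 68.0]
tcp_rot: [-0.612, 0.788, -0.04, -0.051]
wrist_force: [0.4, 0.8, 0.4]
width: 21.4
[ 0.19461456  0.43063304 -0.4284294   0.76680225 -0.11643761 -1.12265754]
```

View pics/w7.png

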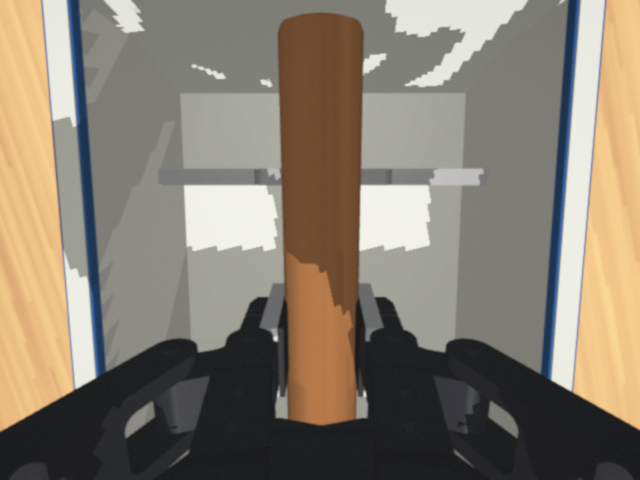

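View pics/d7.png

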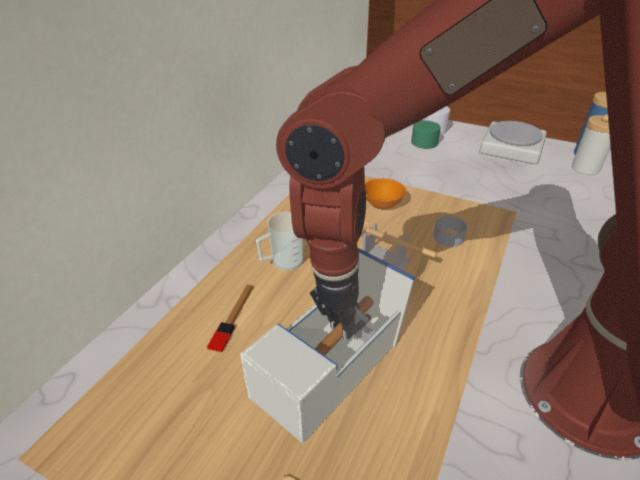

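The pin is held and its front end is rising off the front saddle. Wrist force is near zero, so I continue the swing.

```bash
python3 -m jog '{"travel":[[0.064,0,-0.192],[0.064,0,-0.192],[0.064,0,-0.192],[0.064,0,-0.192],[0.064,0,-0.192],[0,0,0]],"rotation":[[0,0.5,0],[0,0.5,0],[0,0.5,0],[0,0.5,0],[0,0.5,0],[0,0,0]]}' && python3 -m jog '{"travel":[[0.064,0,-0.192],[0.064,0,-0.192],[0.064,0,-0.192],[0.064,0,-0.192],[0.064,0,-0.192],[0.064,0,-0.192],[0,0,0],[0,0,0]],"rotation":[[0,0.5,0],[0,0.5,0],[0,0.5,0],[0,0.5,0],[0,0.5,0],[0,0.5,0],[0,0,0],[0,0,0]]}'
python3 - <<'E'
from h import *
to([0,0,0]);print(ctrl.get_obs()['joints'])
p,d=ctrl.camera('wrist');cv2.imwrite('pics/w8.png',p[:,:,::-1])
p,d=ctrl.camera('side');cv2.imwrite('pics/d8.png',p[:,:,::-1])
p,d=ctrl.camera('scene');cv2.imwrite('pics/s8.png',p[:,:,::-1])
E
```

```text
time: 19.05
tcp_pos: [469.3, 126.2, 93.0]
tcp_rot: [-0.604, 0.778, -0.107, -0.137]
wrist_force: [-0.0, 0.2, 2.6]
width: 21.3
time: 19.72
tcp_pos: [469.7, 129.7, 121.9]
tcp_rot: [-0.585, 0.754, -0.183, -0.237]
wrist_force: [0.6, 4.3, 1.2]
width: 21.3
tool yaw x -104.34 tilt z [-0.143 -0.554 -0.82 ] tcp [469.7 129.7 121.9]
units [ 5.151 16.905  9.556]
[ 0.4183082   0.65832992 -0.04553861  1.27573607 -0.46455765 -0.80386163]
```

View pics/s8.png

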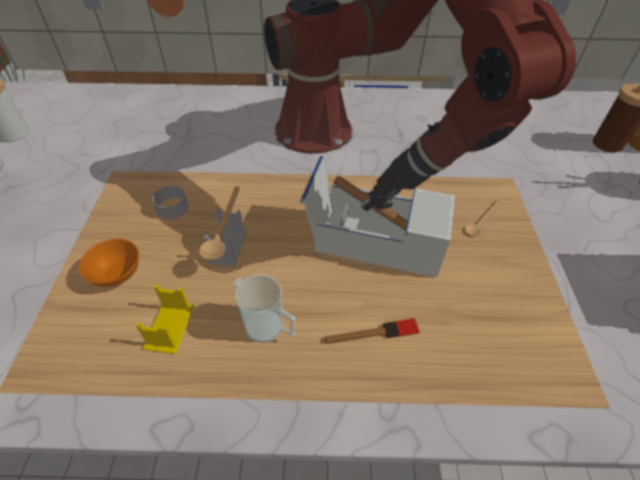

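View pics/d8.png

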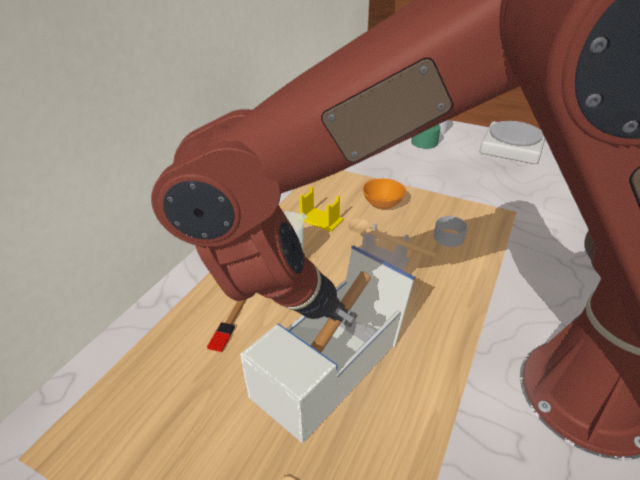

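View pics/w8.png

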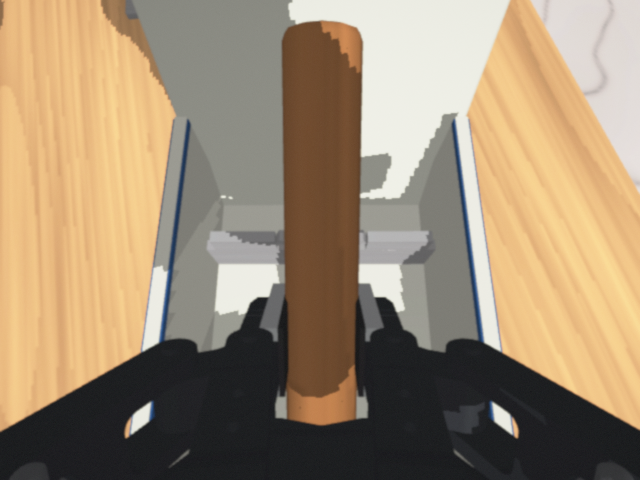

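Run:
```python
from h import *
print(ctrl.get_obs()['wrist_force'],ctrl.get_obs()['moment'])
m=ctrl.camera_model('wrist');p,d=ctrl.camera('wrist');W=cloud('wrist',d,m)
o=ctrl.get_obs();R=Rot.from_quat(o['tcp_rot']).as_matrix()
for q in ctrl.cut_out('wrist','pin_center')[:1]:
    P=W[cv2.erode(q['pixels'].astype(np.uint8),np.ones((7,7)))>0];Q=(P-o['tcp_pos'])@R; print(q['score'],len(P))
    for r in np.arange(0,110,15):
        k=(Q[:,0]>=r)&(Q[:,0]<r+15)
        if k.sum()>20: print(r,np.median(Q[k],0).round(1), Q[k][:,2].min().round(1))
    print('front x',np.percentile(Q[:,0],99.5))
```

```text
[1.12296103 4.32547506 0.77619007] [ 1.67481299 -0.21121149  0.00319181]
0.68 22
front x 160.72625614550498
```

Run:
```python
from h import *
o=ctrl.get_obs();R=Rot.from_quat(o['tcp_rot']).as_matrix()
m=ctrl.camera_model('wrist');p,d=ctrl.camera('wrist');W=cloud('wrist',d,m)
o2=ctrl.get_obs();print(o2['wrist_force'].round(1),o['tcp_pos'].round(1))
Q=(W-o['tcp_pos'])@R
L=[Q[r,322] for r in range(40,360,10)]
L=np.array(L);print(L[::3].round(1))
k=(L[:,0]<95);f=np.polyfit(L[k,0],L[k,2],1);print('pitch deg of pin top in tool (neg = front up)',np.degrees(np.arctan(f[0])),'z at x=0',f[1])
col=[Q[r,322] for r in range(10,40,3)];print(np.array(col).round(1))
# saddles / bin points in bin frame
e=np.array([.248,.9688,0]);
B=np.stack([(W-[482,174.9,0])@e,(W-[482,174.9,0])@[.9688,-.248,0],W[...,2]],-1)
for r in (235,250,265): print([B[r,c].round(0).tolist() for c in (240,270,285,360,375,400)])
```

```text
[-0.9  4.1  1.5] [469.5 129.1 122.8]
[[ 87.1  -0.3 -21. ]
 [ 79.3  -0.3 -23. ]
 [ 71.7  -0.3 -22.7]
 [ 63.8  -0.3 -22.9]
 [ 55.6  -0.3 -24.1]
 [ 47.5  -0.3 -26. ]
 [ 38.6  -0.3 -24.9]
 [ 30.1  -0.3 -26.8]
 [ 21.   -0.3 -27.1]
 [ 11.8  -0.4 -28. ]
 [  2.9  -0.4 -29.9]]
pitch deg of pin top in tool (neg = front up) 5.259069443784872 z at x=0 -29.39889828040887
[[ 1.090e+02 -1.000e-01  4.180e+01]
 [ 1.078e+02 -1.000e-01  4.160e+01]
 [ 1.072e+02 -1.000e-01  4.380e+01]
 [ 1.064e+02 -1.000e-01  4.500e+01]
 [ 9.160e+01 -3.000e-01 -2.040e+01]
 [ 9.090e+01 -3.000e-01 -2.030e+01]
 [ 9.010e+01 -3.000e-01 -2.040e+01]
 [ 8.930e+01 -3.000e-01 -2.090e+01]
 [ 8.850e+01 -3.000e-01 -2.150e+01]
 [ 8.770e+01 -3.000e-01 -2.180e+01]]
[[-97.0, 44.0, 64.0], [-96.0, 27.0, 65.0], [-64.0, 11.0, 155.0], [-96.0, -21.0, 66.0], [-97.0, -29.0, 64.0], [-97.0, -43.0, 64.0]]
[[-92.0, 46.0, 52.0], [-92.0, 29.0, 52.0], [-60.0, 11.0, 151.0], [-92.0, -22.0, 50.0], [-92.0, -31.0, 53.0], [-92.0, -45.0, 51.0]]
[[-92.0, 51.0, 20.0], [-20.0, -0.0, 278.0], [-56.0, 11.0, 148.0], [-92.0, -25.0, 21.0], [-92.0, -35.0, 21.0], [-92.0, -50.0, 21.0]]
```

The wrist depth shows the pin turned 5.3° in the grip, so it sits at about 29.7°. It evidently met the back saddle during the swing. In the bin frame, a draw along the pin's own axis still clears:

| Point | Clearance |
|---|---|
| Front panel edge | about 15 mm |
| Housing top | about 25 mm |

I'll lift 8 mm off the saddle, normal to the pin, and raise the grip to 120 N. Then I check and draw along the real axis.

```bash
python3 -m jog '{"travel":[[0.01,0,-0.08],[0.01,0,-0.12],[0.01,0,-0.12],[0,0,0],[0,0,0]],"rotation":[[0,0,0],[0,0,0],[0,0,0],[0,0,0],[0,0,0]]}' - 120
cat >> h.py <<'E'
def pinfit():
    o=ctrl.get_obs();R=Rot.from_quat(o['tcp_rot']).as_matrix()
    m=ctrl.camera_model('wrist');p,d=ctrl.camera('wrist');W=cloud('wrist',d,m)
    Q=(W-o['tcp_pos'])@R
    L=np.array([Q[r,322] for r in range(20,360,2)]);k=(L[:,0]<105)&(L[:,0]>0)&(L[:,2]<10)&(L[:,2]>-50);L=L[k]
    f=np.polyfit(L[:,0],L[:,2],1);pt=np.arctan(f[0]);x1=L[:,0].max()
    zc=f[1]+12/np.cos(pt);fr=np.array([x1,0,zc+f[0]*x1]);a=np.array([np.cos(pt),0,np.sin(pt)])
    T=lambda q:R@q+o['tcp_pos']
    F,B=T(fr),T(fr-260*a);e=np.array([.248,.9688,0])
    print('pitch in tool',np.degrees(pt).round(1),'axis z at x0',zc.round(1),'front',F.round(0),'back',B.round(0),'bin x',[((q-[482,174.9,0])@e).round(0) for q in (F,B)],'force',o['wrist_force'].round(1),'w',o['width'])
    return p
E
python3 -c "
from h import *
pinfit()"
```

```text
time: 20.43
tcp_pos: [470.7, 133.1, 129.8]
tcp_rot: [-0.585, 0.753, -0.185, -0.238]
wrist_force: [-0.3, -0.4, -1.2]
width: 20.9
pitch in tool 3.2 axis z at x0 -17.2 front [454.  67. 192.] back [509. 281.  55.] bin x [np.float64(-111.0), np.float64(110.0)] force [-0.3 -0.4 -1.2] w 20.941677979955234
```

The contact force is gone; the reading is now just the pin's weight. The pin is at about 32°, bottom about 5 mm over the saddle, and the path ahead is clear. I draw it out along tool x, which also gains a little clearance.

```bash
python3 -m jog '{"travel":[[0.2,0,0],[0.4,0,0],[0.5,0,0],[0.5,0,0],[0.4,0,0],[0,0,0]],"rotation":[[0,0,0],[0,0,0],[0,0,0],[0,0,0],[0,0,0],[0,0,0]]}' && python3 -m jog '{"travel":[[0.3,0,0],[0.5,0,0],[0.5,0,0],[0.5,0,0],[0.4,0,0],[0.2,0,0],[0,0,0],[0,0,0]],"rotation":[[0,0,0],[0,0,0],[0,0,0],[0,0,0],[0,0,0],[0,0,0],[0,0,0],[0,0,0]]}'
python3 -c "
from h import *
pinfit()
p,d=ctrl.camera('side');cv2.imwrite('pics/d9.png',p[:,:,::-1])"
```

```text
time: 20.98
tcp_pos: [460.4, 91.9, 160.2]
tcp_rot: [-0.584, 0.754, -0.185, -0.237]
wrist_force: [0.7, 1.2, -1.1]
width: 20.4
time: 21.65
tcp_pos: [448.3, 45.9, 193.0]
tcp_rot: [-0.584, 0.754, -0.184, -0.237]
wrist_force: [0.2, 0.3, -0.2]
width: 20.7
pitch in tool 2.9 axis z at x0 -16.9 front [431. -20. 256.] back [486. 193. 117.] bin x [np.float64(-201.0), np.float64(19.0)] force [ 0.2  0.3 -0.2] w 20.699506920580525
```

View pics/d9.png

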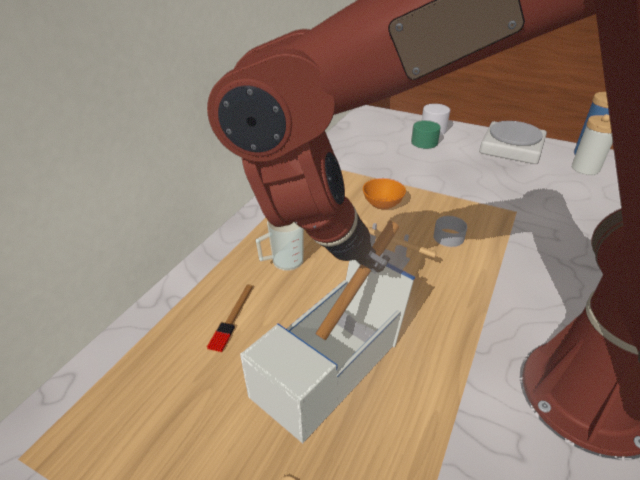

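The pin's back end is at bin x = 19 mm, clear of the fixed top. I lift vertically 150 mm.

```bash
python3 -m jog '{"travel":[[0.2,0,-0.3],[0.4,0,-0.57],[0.46,0,-0.66],[0.46,0,-0.66],[0.46,0,-0.66],[0.46,0,-0.66],[0.46,0,-0.66],[0.4,0,-0.57],[0.2,0,-0.3],[0,0,0]],"rotation":[[0,0,0],[0,0,0],[0,0,0],[0,0,0],[0,0,0],[0,0,0],[0,0,0],[0,0,0],[0,0,0],[0,0,0]]}' && python3 -m jog '{"travel":[[0,0,0],[0,0,0],[0,0,0],[0,0,0],[0,0,0],[0,0,0]],"rotation":[[0,0,0],[0,0,0],[0,0,0],[0,0,0],[0,0,0],[0,0,0]]}'
python3 - <<'E'
from h import *
p=pinfit();cv2.imwrite('pics/w10.png',p[:,:,::-1])
for c in('side','scene'):
    p,d=ctrl.camera(c);cv2.imwrite(f'pics/{c}10.png',p[:,:,::-1])
    W=cloud(c,d)
    for n in ('spoon_center','jug','ring','brush','bowl'):
        for q in ctrl.cut_out(c,n)[:2]:
            P=W[q['pixels']];print(c,n,round(q['score'],2),np.median(P,0).round(),np.percentile(P,3,axis=0).round(),np.percentile(P,97,axis=0).round())
print(ctrl.get_obs()['joint_velocities'].round(3),ctrl.get_obs()['joints'])
E
```

```text
time: 22.58
tcp_pos: [449.1, 47.0, 347.9]
tcp_rot: [-0.585, 0.754, -0.185, -0.236]
wrist_force: [0.1, 0.4, -0.8]
width: 20.3
time: 23.08
tcp_pos: [448.3, 46.5, 345.9]
tcp_rot: [-0.585, 0.753, -0.184, -0.238]
wrist_force: [0.9, 0.2, -1.2]
width: 21.0
pitch in tool 3.0 axis z at x0 -17.1 front [432. -19. 408.] back [486. 195. 270.] bin x [np.float64(-200.0), np.float64(20.0)] force [ 0.9  0.2 -1.2] w 20.960720288547336
side spoon_center 0.71 [ 464. -191.   81.] [ 373. -276.    3.] [ 564. -178.   85.]
side jug 0.75 [718. -61.  85.] [ 679. -128.    3.] [778. -17. 126.]
side jug 0.62 [461. 117. 332.] [425.  -5. 281.] [486. 196. 413.]
side ring 0.85 [ 368. -356.   26.] [ 330. -407.    2.] [ 406. -323.   47.]
side ring 0.29 [728. 184.  12.] [701.  57.   2.] [753. 241.  16.]
side brush 0.72 [727. 187.  13.] [701.  58.   5.] [751. 241.  16.]
side bowl 0.63 [ 557. -463.   37.] [ 425. -496.    3.] [590.  65. 360.]
scene spoon_center 0.87 [ 549. -201.   80.] [ 374. -235.    1.] [ 604. -182.   84.]
scene spoon_center 0.55 [422. 431.   7.] [330. 401.   1.] [454. 505.  10.]
scene jug 0.66 [735. -85.  81.] [ 682. -127.   10.] [766. -22. 125.]
scene ring 0.93 [ 374. -370.   24.] [ 331. -408.    1.] [ 413. -326.   45.]
scene ring 0.3 [468.  92. 341.] [439. -13. 279.] [494. 185. 412.]
scene brush 0.86 [735. 173.  10.] [705.  53.   0.] [758. 236.  14.]
scene brush 0.35 [509. 172.  79.] [387.   9.  11.] [583. 305. 165.]
scene bowl 0.59 [ 577. -458.   30.] [ 536. -501.    4.] [ 653. -386.   56.]
[-0.002  0.001  0.     0.001  0.    -0.002] [ 0.29523526  0.38750912  0.11520079  1.64726525 -0.5122653  -0.93251536]
```

View pics/scene10.png

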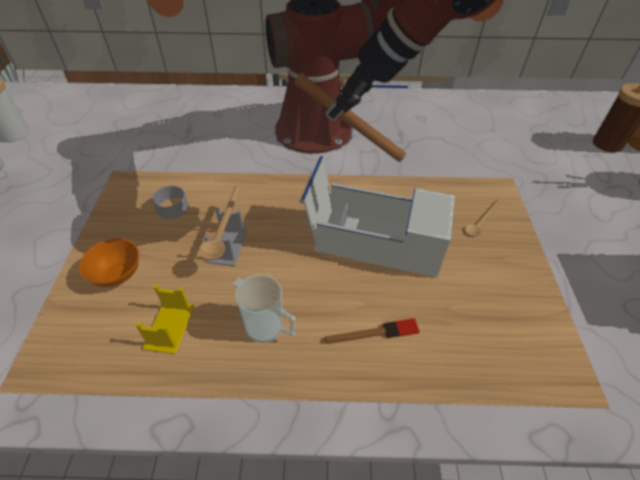

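View pics/side10.png

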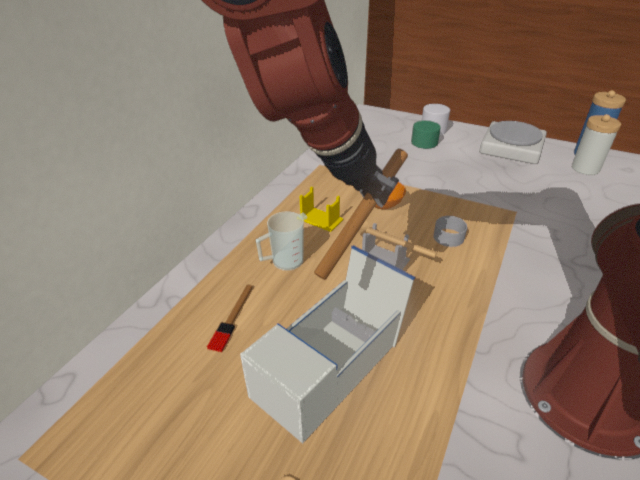

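The pin hangs free above the bin, ends at about z 408 and 270 mm, and the arm is still. The spoon is on the rest (scene view, bowl at (214,248)), and the jug, ring, brush and bowl are unmoved. I'm handing in.

```bash
python3 -c "
from cell import ctrl
print(ctrl.close_job())"
```

```text
the job is handed in; nothing more can be done
None
```

I laid the spoon across both posts of the grey steel rest and let go. Then I swung the rolling pin up, drew it out through the mouth and lifted it clear of the bin. I handed the job in at about 23 s; no verdict was reported.

**Last checks:**
- **Spoon:** when I measured it after letting go, it was level, with its balance point about 1 mm from the rest's middle and its line within 0.5° of the rest's. In the final pictures it was still on the rest.
- **Pin:** held at 120 N, with its ends at about 408 mm and 270 mm above the board (195 mm needed). Joint speeds were about zero, and the wrist force showed only the pin's weight, so it is touching nothing else.
- **Other items:** the jug, ring and brush read where they started, within measurement noise. The bowl did in the scene view; in the last side picture the gripper partly hid it.

**What disagreed:**
- **Swing about the given point:** as I read the description, the pin pressed on the back saddle with a few newtons and turned about 5° in the grip. I lifted it 8 mm off the saddle; about 3° of that turn remained, so I adjusted the draw. It came out with no further contact showing in the readings.
- **Gripper width:** it read about 21 mm on the 24 mm pin, possibly because the pads hold it slightly off its centre line. The hold stayed steady.

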